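# Empty the parts tray into the glass jar by feel, cracking neither

## Task

Pick up the black parts tray by its fin handle with a light grip, carry it level to the glass jar on the stand and rest its open front end lightly on the jar's rim for a moment, the brass couplings still aboard; the jar's height is set differently each time, so feel for it. Then tip the tray so that all four couplings slide into the jar, and set it back down softly, flat on the bench and clear of the stand, and let go. Tray and jar are brittle: do not squeeze the tray hard or lean it on the rim so that its front is pushed up, and leave the other things where they are.

Things in the scene. Friction and masses are not known exactly. Their poses are not given: they have to be found in the camera images.
- tray: Shallow black tray of thin brittle plastic, 0.11 kg. Pan 130 mm long (its x), 70 mm wide, floor 4 mm, side walls 18 mm, rear wall 20 mm high; front end (x = +65 mm) fully open. Behind the rear wall an upright fin handle along x, 12 mm thick (y), x = -113 to -65, z = 10 to 56 mm. Origin: centre of the pan's underside, z up. Cracks if set on the bench with over 25 N or on the jar with over 8 N.
- tray_lip (a point): Middle of the tray's open front edge, on the underside: tray x = +65 mm, y = 0, z = 0.
- tray_handle (a point): Grip point in the tray's fin handle: tray x = -89 mm, y = 0, z = +45 mm (11 mm below the fin's top). Pinch across the 12 mm thickness (tray y) from above. Cracks if squeezed with more than about 50 N on a side; the empty tray balances 66 mm ahead of this point, so too feeble a grip lets it droop.
- stand: Fixed stand: square aluminium base, 130 mm, with a column that carries an open, upright clear glass jar, outer diameter 120 mm, 60 mm deep, wall 4 mm, floor 5 mm, on a plate 122 mm wide and 8 mm thick, centred over the base. The jar's height is set differently each time and not reported: its rim lies 118 to 158 mm above the base's underside. Origin: centre of that underside, z up.
- table: The green bench top; its surface is at world z = 0.
- grinder: Bystander: white coffee grinder with a dark steel cap, standing, 72 mm diameter, 150 mm high. Origin: centre of its underside.
- steel_cup: Bystander: small open steel cup, 68 mm rim diameter, 50 mm high. Origin: centre of its underside.
- screwdriver: Bystander: screwdriver 170 mm long lying on the bench along its x. Origin near its middle.
- coupling0: Brass drive coupling: disc 20 mm in diameter, 8 mm high, with a 17 mm cross-shaped dog on top, 14 mm high over all, about 18 g; starts lying loose in the tray. Origin: centre of the disc's underside.
- coupling1: Brass drive coupling: disc 20 mm in diameter, 8 mm high, with a 17 mm cross-shaped dog on top, 14 mm high over all, about 18 g; starts lying loose in the tray. Origin: centre of the disc's underside.
- coupling2: Brass drive coupling: disc 20 mm in diameter, 8 mm high, with a 17 mm cross-shaped dog on top, 14 mm high over all, about 18 g; starts lying loose in the tray. Origin: centre of the disc's underside.
- coupling3: Brass drive coupling: disc 20 mm in diameter, 8 mm high, with a 17 mm cross-shaped dog on top, 14 mm high over all, about 18 g; starts lying loose in the tray. Origin: centre of the disc's underside.

How it is judged:
By the outcome, as a careful person would: the job done as asked, in the order asked, and still so for the second after the job is handed in, with the robot touching nothing.
It also fails if it takes over 72 s, if anything falls off the work surface, if the arm or the gripper's body presses on something with over 40 N, if the wrist force passes 120 N, or if a joint passes its speed limit or range.

## Robot

A 6-joint arm with a two-finger parallel gripper is mounted at the origin on the work surface. World frame = base frame: x ahead of the robot, y to its left, z up, the work surface at z = 0. Lengths are in mm, angles in rad, forces in N, time in s.
With the tool pointing down it reaches from about 400 to 925 mm from the base axis. Payload 12.5 kg.
Tool frame: the origin (TCP) lies at the very end of the fingers, on their centre line; the grasp point (between the pads) lies behind it (env.grip_depth is the z of the grasp point in the tool frame, in mm); z points along the fingers, y is the line along which they close (so a half turn about z gives the same grasp; the last joint's range is limited). The gripper opens to 95 mm and grips with 3 to 60 N. Pads are 20 mm wide; open, the fingers measure 119 mm over their backs; the gripper's body (75 mm by 180 mm) begins 59 mm behind the grasp point.
Start: joints at [-1.369, 0.491, 1.559, -0, 1.092, -0.106], TCP at [189.375, -595.637, 214.661] pointing down, gripper open.
Joint ranges: [-3.1, 3.1], [-0.84, 2.19], [0.05, 2.79], [-1.13, 4.28], [0.06, 2.93], [-2.69, 2.69]. Speed limits (rad/s): [2.22, 2.22, 2.79, 3.14, 3.14, 3.14].

## Interface

Orientations are given as [roll, pitch, yaw] about the fixed x, y, z axes, in that order (R = Rz(yaw) Ry(pitch) Rx(roll)).
In Python, from cell import env, optics gives the robot as it stands.
- The arm moves only by the tool step_arm, never from a script. Its argument "moves" is a list of rows, each an object of numbers: "tx", "ty", "tz": the shift along the tool's x, y, z in mm; "roll": the turn about the tool's z in rad. In form: [{"tx": .., "ty": .., "tz": .., "roll": ..}, ...]. A call has 1 to 12 rows; each row is the pose to reach, as a shift and turn from the pose commanded when the call began, along the tool's axes at that moment; what a row does not reach only later rows make up. A row lasts 1/12 s, in which the tool goes at most 41.7 mm and 7.16 degrees, less where a joint would pass 70% of its speed; a pose out of reach is approached as far as the arm can. A call with a gripper value outside its range is refused whole. "grip" is the finger opening in mm, from 0 to 95.1, set as the call begins (left out, the last holds). The fingers move at their own pace and stop on an object; the grip force is fixed at half the most. Time passes only in rows, so rows that repeat a pose let the fingers close. It gives the time, the measured TCP pose, the force, the opening and the grip force at its end, in the units of the state.
- env.state(): the state, without advancing time (a new reading comes with each control period).
- optics.read_camera(name): name is "scene" or "top" or "wrist"; returns a dict with "pixels" (384x512x3 uint8, blue, green, red), "mtx" (3x3 intrinsics, pixels), "view" (4x4, takes a point from world to camera coordinates). Camera axes: x right, y down, z forward; pixel columns grow to the right and rows downward; lengths in mm; the calibration is good to about 2 mm. A picture is of the moment at which its call begins. There is no depth.
- env.job_done(): hands the job in; it is judged then, once.
The state is a dict: "t": time; "joints": joint angles; "qvel": joint speeds; "tau": joint torques, N m; "eef_pos": TCP position; "tcp_rot": TCP orientation; "ft_force": force on the tool from outside, world axes, zero at the start; "moment": the same for the moment, N m; "opening": opening from 0.0 (shut) to 1.0 (fully open); "grip_force": force on a finger pad.
Only numpy, scipy, OpenCV 4.12 (cv2) and the standard library are available. Lean on these libraries where they do the work, as an engineer would, in place of code of your own. Each camera call takes 0.05 s, during which the arm holds its last target. There are 200 camera calls.

## Working session

There is one attempt and no reset: what is moved stays moved. The work goes in short steps, Python scripts to look and compute and a tool call to move; the robot and the scene stay as the last step left them, time stands still between calls to the robot, and variables do not carry over. Pictures are saved under pics/ and viewed, at most 10 in all, crops included, and the job is handed in when it is done.

Besides the shell and the picture viewer there is one more tool, called in YAML: its name, and indented under it one key for each argument. step_arm: Moves the arm, as the interface text tells. Its arguments: {"type":"object","properties":{"moves":{"type":"array"},"grip":{"type":"number"}},"required":["moves"]}

```bash
ls; mkdir -p pics; python3 - <<'E'
from cell import env, optics
import cv2,numpy as np
for n in("scene","top","wrist"):
    d=optics.read_camera(n); cv2.imwrite(f"pics/{n}0.png",d["pixels"]); np.savez(f"pics/{n}0.npz",**d)
a=[cv2.imread(f"pics/{n}0.png") for n in("scene","top")]
cv2.imwrite("pics/both0.png",cv2.resize(np.vstack(a),(800,600*2))[:0+1200] if 0 else cv2.resize(np.hstack(a),(800,300)))
print(env.state(),env.grip_depth,[x for x in dir(env) if x[0]!='_'])
E
```

```text
pics
{'t': 0.15, 'joints': array([-1.36860669e+00,  4.91400425e-01,  1.55930982e+00, -1.76224382e-05,
        1.09167641e+00, -1.05612731e-01]), 'qvel': array([ 3.29993106e-05, -1.83275791e-03, -2.41358058e-03,  9.36351416e-04,
       -3.04135337e-04,  2.21944009e-04]), 'tau': array([ 2.40389883e-03, -6.12896132e+01, -2.58280474e+01,  6.93052216e-02,
        4.73156443e-02, -7.78918707e-05]), 'eef_pos': array([ 189.32850972, -595.45396209,  214.20870087]), 'tcp_rot': array([-3.14080143e+00, -6.81556635e-05,  3.07810466e-01]), 'ft_force': array([ 0.13732301, -1.09819739, -1.08577162]), 'moment': array([0.0046493 , 0.04079295, 0.00956612]), 'grip_force': 0.0, 'opening': 0.9950735469813075} -18.8 ['IKError', 'grip_depth', 'job_done', 'state']
```

View pics/top0.png

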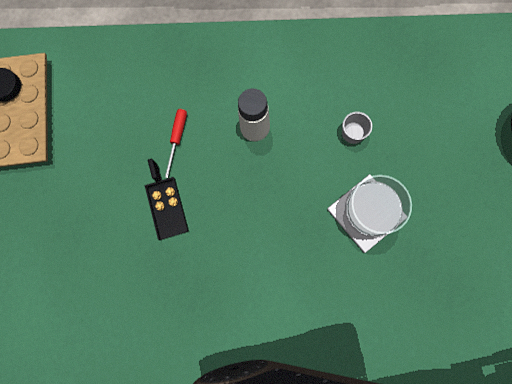

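View pics/scene0.png

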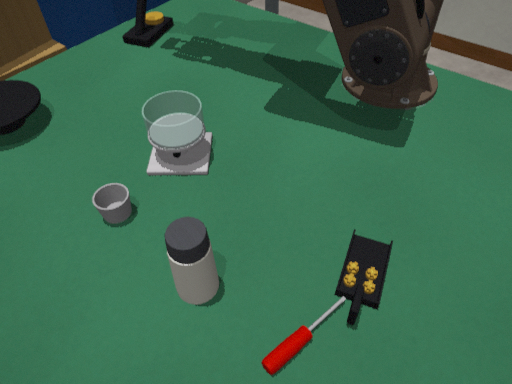

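The top view shows the tray with its pan corners near (146,186), (174,178), (188,233) and (160,240), and its fin running up to (152,160). The jar rim is centred near (383,204), and the screwdriver tip lies beside the rear wall. The scene view agrees. Next I'll measure these.

```bash
cat > h.py <<'E'
import numpy as np,cv2
def load(n): return dict(np.load(f"pics/{n}.npz"))
def ray(d,p):
    R=d["view"][:3,:3];t=d["view"][:3,3];c=-R.T@t
    u=R.T@np.linalg.inv(d["mtx"])@np.array([p[0],p[1],1.]);return c,u/np.linalg.norm(u)
def onz(d,p,z):
    c,u=ray(d,p);return c+u*(z-c[2])/u[2]
def tri(d1,p1,d2,p2):
    c,u=ray(d1,p1);e,v=ray(d2,p2)
    s=np.linalg.lstsq(np.c_[u,-v],e-c,rcond=None)[0];a=c+u*s[0];b=e+v*s[1]
    return (a+b)/2,np.linalg.norm(a-b)
def proj(d,P):
    q=d["mtx"]@(d["view"][:3,:3]@np.array(P,float)+d["view"][:3,3]);return q[:2]/q[2]
E
python3 - <<'E'
from h import *
np.set_printoptions(precision=1,suppress=True)
T=load("top0");S=load("scene0")
im=T["pixels"];hsv=cv2.cvtColor(im,cv2.COLOR_BGR2HSV)
m=((im.max(2)<60)).astype(np.uint8);m[:150]=0;m[260:]=0;m[:,:120]=0;m[:,210:]=0
m2=cv2.morphologyEx(m,cv2.MORPH_CLOSE,np.ones((9,9)));m3=cv2.morphologyEx(m2,cv2.MORPH_OPEN,np.ones((15,15)))
c=max(cv2.findContours(m3,0,2)[0],key=cv2.contourArea);r=cv2.minAreaRect(c);print(r)
for p in cv2.boxPoints(r): print(p,onz(T,p,0)[:2],onz(T,p,18)[:2])
f=cv2.subtract(m,cv2.dilate(m3,np.ones((5,5))));ys,xs=np.nonzero(f);k=ys<185
print("fin px",xs[k].min(),xs[k].max(),ys[k].min(),ys[k].max())
P=np.c_[xs[k],ys[k]];print("fin centroid",P.mean(0),onz(T,P.mean(0),50)[:2])
# jar rim
print("cams",ray(T,(256,192)),ray(S,(256,192)))
w=((hsv[...,1]<40)&(im.min(2)>150)).astype(np.uint8);w[:150]=0;w[270:]=0;w[:,:310]=0;w[:,430:]=0
c=max(cv2.findContours(w,0,2)[0],key=cv2.contourArea);print(cv2.minAreaRect(c))
z=cv2.resize(im[140:260,120:220],None,fx=4,fy=4,interpolation=cv2.INTER_NEAREST)
z2=cv2.resize(im[160:260,320:420],None,fx=4,fy=4,interpolation=cv2.INTER_NEAREST)
z3=cv2.resize(S["pixels"][85:185,130:230],None,fx=4,fy=4,interpolation=cv2.INTER_NEAREST)
o=np.zeros((480,800,3),np.uint8);o[:480,:400]=z;o[:400,400:]=z2
cv2.imwrite("pics/z.png",o)
cv2.imwrite("pics/z3.png",z3)
E
```

```text
((165.3529510498047, 203.91177368164062), (64.51447296142578, 31.28709602355957), 75.96376037597656)
[142.4 176.4] [637.5 286.2] [633.  280.3]
[172.7 168.8] [654.7 213.7] [649.9 209.2]
[188.4 231.4] [504.2 172.6] [502.3 169. ]
[158. 239.] [487.7 242.9] [486.1 237.8]
fin px 148 175 150 171
fin centroid [156.6 164.4] [652.4 238.3]
cams (array([409.1, -14.5, 914.3]), array([ 0.2,  0. , -1. ])) (array([965.9, 317.8, 621.4]), array([-0.5, -0.4, -0.7]))
((374.5, 207.49998474121094), (59.396968841552734, 50.91168212890625), 45.0)
```

View pics/z.png

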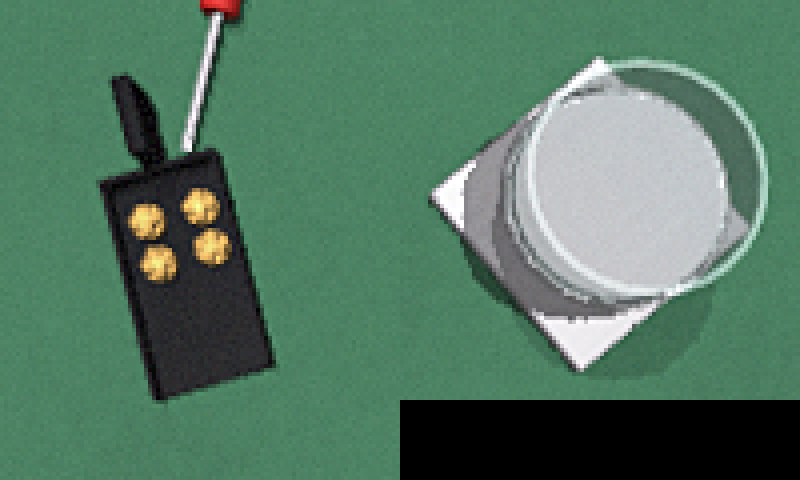

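View pics/z3.png

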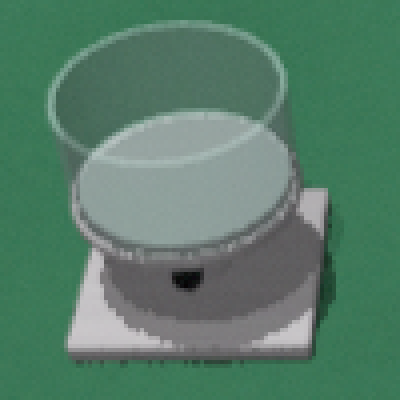

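The crops show these points:
- **Tray front corners:** (159.3,240) and (188.5,231.5).
- **Rear wall-top corners:** (145.3,185.8) and (174.3,177.5).
- **Fin top, rear end:** about (150,160).
- **Jar rim centre:** (381.6,204.5) in the top view and about (171.9,108.4) in the scene view.
- **Screwdriver:** its tip stops just short of the rear wall.

```bash
python3 - <<'E'
from h import *
np.set_printoptions(precision=1,suppress=True)
T=load("top0");S=load("scene0")
fl,fr=onz(T,(159.3,240),0),onz(T,(188.5,231.5),0);rl,rr=onz(T,(145.3,185.8),20),onz(T,(174.3,177.5),20)
print(fl,fr,rl,rr)
print("width",np.linalg.norm(fl-fr),np.linalg.norm((rl-rr)[:2]))
f=(fl+fr)/2;r=(rl+rr)/2;d=(f-r)[:2];L=np.linalg.norm(d);d/=L;yaw=np.arctan2(d[1],d[0]);print("len",L,"yaw",yaw)
print("fin end top",onz(T,(150,160),56), "pred",f[:2]-d*178, "handle",f[:2]-d*154, "from rear",r[:2]-24*d)
print("sd tip",onz(T,(167,178),4), "sd handle", onz(T,(180,113),10))
c,g=tri(T,(381.6,204.5),S,(171.9,108.4));print("rim",c,g)
# refine: diameter check
for n,D,a,b in(("T",T,(351.25,204.5),(412,204.5)),("S",S,(141.75,110),(202,110))):
    print(n,np.linalg.norm(onz(D,a,c[2])-onz(D,b,c[2])))
for p in((428,198),(580,372),(600,57)):
    print("base corner",onz(T,((p[0]-400)/4+320,p[1]/4+160),8))
for p in((300,345),(325,190),(68,350)): print("S base",onz(S,(p[0]/4+130,p[1]/4+85),8))
E
```

```text
[485.3 239.8   0. ] [504.  172.3   0. ] [609.8 271.7  20. ] [628.4 204.3  20. ]
width 70.00148058026586 69.86947543696269
len 128.48374542903665 yaw -2.8903337870612957
fin end top [661.3 252.   56. ] pred [667.1 250.3] handle [643.8 244.3] from rear [642.4 243.9]
sd tip [631.4 225.6   4. ] sd handle [792.2 197.5  10. ]
rim [ 538.8 -239.6  122.5] 2.146705403109852
T 120.51498044914663
S 121.80271705314702
base corner [ 548.9 -148.1    8. ]
base corner [ 449.  -228.3    8. ]
base corner [ 630.2 -251.6    8. ]
S base [ 553.4 -150.6    8. ]
S base [ 450.8 -225.4    8. ]
S base [ 630.2 -246.4    8. ]
```

step_arm:
  moves:
    - {"tx":687,"ty":-663,"tz":0,"roll":0.057}
    - {"tx":687,"ty":-663,"tz":0,"roll":0.057}
    - {"tx":687,"ty":-663,"tz":0,"roll":0.057}
    - {"tx":687,"ty":-663,"tz":0,"roll":0.057}
    - {"tx":687,"ty":-663,"tz":0,"roll":0.057}
    - {"tx":687,"ty":-663,"tz":0,"roll":0.057}
    - {"tx":687,"ty":-663,"tz":0,"roll":0.057}
    - {"tx":687,"ty":-663,"tz":0,"roll":0.057}
    - {"tx":687,"ty":-663,"tz":0,"roll":0.057}
    - {"tx":687,"ty":-663,"tz":0,"roll":0.057}
    - {"tx":687,"ty":-663,"tz":0,"roll":0.057}
    - {"tx":687,"ty":-663,"tz":0,"roll":0.057}

```text
t: 1.15
eef_pos: [427.5, -153.8, 214.7]
tcp_rot: [3.141, -0.0, 0.251]
ft_force: [1.3, -0.5, -0.1]
opening: 0.999
grip_force: 0.0
```

step_arm:
  moves:
    - {"tx":308,"ty":-332,"tz":0,"roll":0}
    - {"tx":308,"ty":-332,"tz":0,"roll":0}
    - {"tx":308,"ty":-332,"tz":0,"roll":0}
    - {"tx":308,"ty":-332,"tz":0,"roll":0}
    - {"tx":308,"ty":-332,"tz":0,"roll":0}
    - {"tx":308,"ty":-332,"tz":0,"roll":0}
    - {"tx":308,"ty":-332,"tz":0,"roll":0}
    - {"tx":308,"ty":-332,"tz":0,"roll":0}
    - {"tx":308,"ty":-332,"tz":0,"roll":0}
    - {"tx":308,"ty":-332,"tz":0,"roll":0}
    - {"tx":308,"ty":-332,"tz":0,"roll":0}
    - {"tx":308,"ty":-332,"tz":0,"roll":0}

```text
t: 2.15
eef_pos: [644.5, 247.5, 213.4]
tcp_rot: [-3.141, -0.0, 0.254]
ft_force: [0.8, 0.2, 0.1]
opening: 1.001
grip_force: 0.0
```

```bash
python3 - <<'E'
from cell import env, optics
from h import *
np.set_printoptions(precision=1,suppress=True)
d=optics.read_camera("wrist");np.savez("pics/w1.npz",**d);cv2.imwrite("pics/w1.png",d["pixels"])
s=env.state();print(s["eef_pos"],s["joints"],s["tcp_rot"])
d2=np.array([-.9686,-.2487]);h=np.array([643,244.])
for q in(-24,0,24): print(q,proj(d,[*(h+d2*q),56]))
E
```

```text
[643.4 245.1 213.2] [0.3 0.6 1.4 0.  1.2 1.6] [-3.1  0.   0.3]
-24 [256.8 160.4]
0 [256.7 179.9]
24 [256.6 198.8]
```

View pics/w1.png

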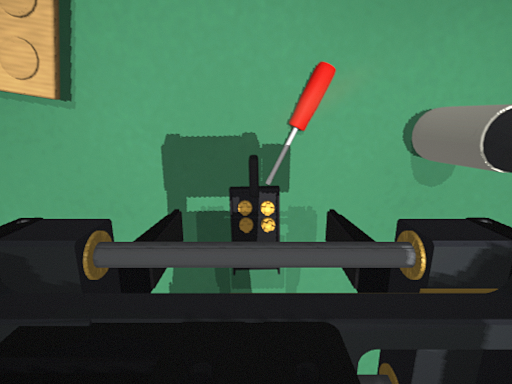

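The wrist view shows the fin at column 254, rows 156–186. The gripper is centred on column 254.5, so it is aligned. Now I descend.

step_arm:
  moves:
    - {"tx":2,"ty":0,"tz":40,"roll":0}
    - {"tx":2,"ty":0,"tz":80,"roll":0}
    - {"tx":2,"ty":0,"tz":115,"roll":0}
    - {"tx":2,"ty":0,"tz":140,"roll":0}
    - {"tx":2,"ty":0,"tz":160,"roll":0}
    - {"tx":2,"ty":0,"tz":175,"roll":0}
    - {"tx":2,"ty":0,"tz":183,"roll":0}
    - {"tx":2,"ty":0,"tz":187,"roll":0}
    - {"tx":2,"ty":0,"tz":187,"roll":0}
    - {"tx":2,"ty":0,"tz":187,"roll":0}

```text
t: 3.03
eef_pos: [645.3, 242.6, 28.5]
tcp_rot: [3.141, -0.001, 0.251]
ft_force: [-0.0, 0.8, 0.3]
opening: 0.998
grip_force: 0.0
```

step_arm:
  moves:
    - {"tx":0,"ty":0,"tz":0,"roll":0}
    - {"tx":0,"ty":0,"tz":0,"roll":0}
    - {"tx":0,"ty":0,"tz":0,"roll":0}
    - {"tx":0,"ty":0,"tz":0,"roll":0}
    - {"tx":0,"ty":0,"tz":0,"roll":0}
    - {"tx":0,"ty":0,"tz":0,"roll":0}
    - {"tx":0,"ty":0,"tz":0,"roll":0}
    - {"tx":0,"ty":0,"tz":0,"roll":0}
  grip: 16

```text
t: 3.7
eef_pos: [645.0, 242.8, 27.6]
tcp_rot: [3.141, 0.0, 0.251]
ft_force: [1.3, -0.1, 0.0]
opening: 0.496
grip_force: 0.0
```

step_arm:
  moves:
    - {"tx":0,"ty":0,"tz":0,"roll":0}
    - {"tx":0,"ty":0,"tz":0,"roll":0}
    - {"tx":0,"ty":0,"tz":0,"roll":0}
    - {"tx":0,"ty":0,"tz":0,"roll":0}
  grip: 11

```text
t: 4.03
eef_pos: [645.0, 242.8, 27.6]
tcp_rot: [3.142, 0.0, 0.251]
ft_force: [-0.3, -0.1, -1.0]
opening: 0.212
grip_force: 0.1
```

step_arm:
  moves:
    - {"tx":0,"ty":0,"tz":0,"roll":0}
    - {"tx":0,"ty":0,"tz":0,"roll":0}
    - {"tx":0,"ty":0,"tz":0,"roll":0}
    - {"tx":0,"ty":0,"tz":0,"roll":0}
    - {"tx":0,"ty":0,"tz":0,"roll":0}
    - {"tx":0,"ty":0,"tz":0,"roll":0}
  grip: 11

```text
t: 4.53
eef_pos: [645.0, 242.8, 27.6]
tcp_rot: [3.142, 0.0, 0.251]
ft_force: [0.1, 0.2, -1.2]
opening: 0.121
grip_force: 30.0
```

step_arm:
  moves:
    - {"tx":0,"ty":0,"tz":0,"roll":0}
    - {"tx":0,"ty":0,"tz":0,"roll":0}
    - {"tx":0,"ty":0,"tz":0,"roll":0}
  grip: 11.5

```text
t: 4.78
eef_pos: [644.9, 242.8, 27.6]
tcp_rot: [3.142, 0.0, 0.251]
ft_force: [-0.5, 0.4, -0.5]
opening: 0.123
grip_force: 30.0
```

step_arm:
  moves:
    - {"tx":0,"ty":0,"tz":0,"roll":0}
    - {"tx":0,"ty":0,"tz":0,"roll":0}
    - {"tx":0,"ty":0,"tz":0,"roll":0}
  grip: 11.8

```text
t: 5.03
eef_pos: [644.9, 242.8, 27.6]
tcp_rot: [3.141, 0.0, 0.251]
ft_force: [0.7, 0.2, -1.5]
opening: 0.125
grip_force: 12.1
```

step_arm:
  moves:
    - {"tx":0,"ty":0,"tz":0,"roll":0}
    - {"tx":0,"ty":0,"tz":0,"roll":0}
    - {"tx":0,"ty":0,"tz":0,"roll":0}
  grip: 12.2

```text
t: 5.28
eef_pos: [645.0, 242.8, 27.7]
tcp_rot: [3.141, -0.0, 0.251]
ft_force: [0.2, 0.8, 0.3]
opening: 0.126
grip_force: 0.0
```

The grip force follows the commanded opening (12 N at 11.8 mm), so easing the grip should let the tray droop in a controlled way. Now I grip fully at 30 N and lift.

step_arm:
  moves:
    - {"tx":0,"ty":0,"tz":0,"roll":0}
    - {"tx":0,"ty":0,"tz":0,"roll":0}
    - {"tx":0,"ty":0,"tz":0,"roll":0}
    - {"tx":0,"ty":0,"tz":0,"roll":0}
    - {"tx":0,"ty":0,"tz":-3,"roll":0}
    - {"tx":0,"ty":0,"tz":-7,"roll":0}
    - {"tx":0,"ty":0,"tz":-12,"roll":0}
    - {"tx":0,"ty":0,"tz":-18,"roll":0}
    - {"tx":0,"ty":0,"tz":-25,"roll":0}
    - {"tx":0,"ty":0,"tz":-30,"roll":0}
    - {"tx":0,"ty":0,"tz":-30,"roll":0}
    - {"tx":0,"ty":0,"tz":-30,"roll":0}
  grip: 10

```text
t: 6.28
eef_pos: [645.1, 242.8, 58.1]
tcp_rot: [3.142, -0.001, 0.251]
ft_force: [-0.6, -0.7, -1.6]
opening: 0.126
grip_force: 30.0
```

```bash
python3 - <<'E'
from cell import env, optics
from h import *
d=optics.read_camera("scene");im=d["pixels"]
z=cv2.resize(im[190:340,270:420],None,fx=4,fy=4,interpolation=cv2.INTER_CUBIC);cv2.imwrite("pics/s2.png",z)
s=env.state();print(s)
E
```

```text
{'t': 6.3333, 'joints': array([ 2.64304360e-01,  7.47705567e-01,  1.52197005e+00, -1.38334460e-04,
        8.71811556e-01,  1.58439010e+00]), 'qvel': array([ 0.00114129,  0.00748099,  0.00363402, -0.00052747, -0.0015839 ,
        0.00033228]), 'tau': array([ 1.15828725e-02, -7.47909665e+01, -2.24174523e+01,  2.54195987e-02,
        6.12982828e-02,  1.99466499e-04]), 'eef_pos': array([644.91808002, 242.77884826,  57.6888364 ]), 'tcp_rot': array([ 3.14148819e+00, -1.06902074e-04,  2.50799598e-01]), 'ft_force': array([ 0.31003236,  0.27995387, -2.78701333]), 'moment': array([ 0.02866267, -0.1338456 , -0.02516404]), 'grip_force': 29.99945729970932, 'opening': 0.1295722852941722}
```

View pics/s2.png

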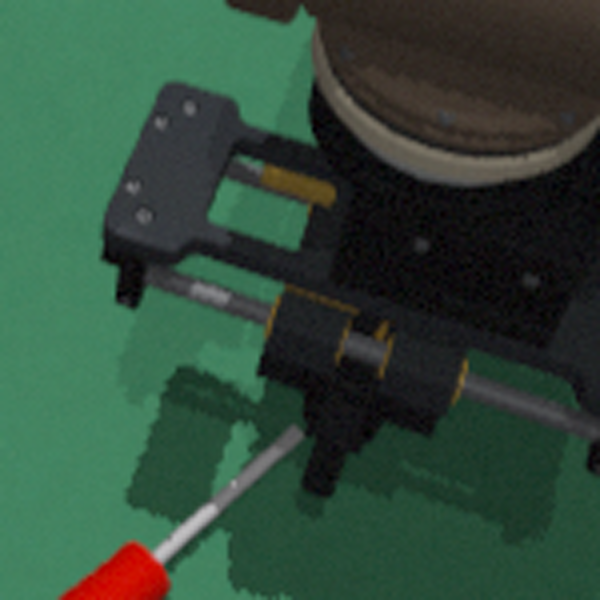

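step_arm:
  moves:
    - {"tx":0,"ty":0,"tz":-3,"roll":0}
    - {"tx":0,"ty":0,"tz":-10,"roll":0}
    - {"tx":0,"ty":0,"tz":-21,"roll":0}
    - {"tx":0,"ty":0,"tz":-35,"roll":0}
    - {"tx":0,"ty":0,"tz":-50,"roll":0}
    - {"tx":0,"ty":0,"tz":-66,"roll":0}
    - {"tx":0,"ty":0,"tz":-82,"roll":0}
    - {"tx":0,"ty":0,"tz":-97,"roll":0}
    - {"tx":0,"ty":0,"tz":-110,"roll":0}
    - {"tx":0,"ty":0,"tz":-121,"roll":0}
    - {"tx":0,"ty":0,"tz":-128,"roll":0}
    - {"tx":0,"ty":0,"tz":-130,"roll":0}

```text
t: 7.33
eef_pos: [645.3, 242.9, 189.3]
tcp_rot: [3.142, -0.002, 0.251]
ft_force: [0.4, 0.8, -2.2]
opening: 0.126
grip_force: 30.0
```

step_arm:
  moves:
    - {"tx":-1,"ty":2,"tz":0,"roll":-0.01}
    - {"tx":-4,"ty":6,"tz":0,"roll":-0.03}
    - {"tx":-9,"ty":13,"tz":0,"roll":-0.07}
    - {"tx":-16,"ty":22,"tz":0,"roll":-0.12}
    - {"tx":-24,"ty":34,"tz":0,"roll":-0.18}
    - {"tx":-33,"ty":47,"tz":0,"roll":-0.25}
    - {"tx":-43,"ty":61,"tz":0,"roll":-0.33}
    - {"tx":-53,"ty":75,"tz":0,"roll":-0.41}
    - {"tx":-63,"ty":89,"tz":0,"roll":-0.49}
    - {"tx":-73,"ty":103,"tz":0,"roll":-0.57}
    - {"tx":-83,"ty":117,"tz":0,"roll":-0.65}
    - {"tx":-92,"ty":130,"tz":0,"roll":-0.72}

```text
t: 8.33
eef_pos: [587.2, 93.0, 186.7]
tcp_rot: [-3.14, 0.001, 0.975]
ft_force: [1.2, 0.1, -3.0]
opening: 0.124
grip_force: 30.0
```

step_arm:
  moves:
    - {"tx":-16,"ty":4,"tz":0,"roll":-0.07}
    - {"tx":-32,"ty":8,"tz":0,"roll":-0.14}
    - {"tx":-48,"ty":12,"tz":0,"roll":-0.21}
    - {"tx":-64,"ty":16,"tz":0,"roll":-0.28}
    - {"tx":-79,"ty":20,"tz":0,"roll":-0.35}
    - {"tx":-93,"ty":23,"tz":0,"roll":-0.41}
    - {"tx":-106,"ty":26,"tz":0,"roll":-0.47}
    - {"tx":-117,"ty":29,"tz":0,"roll":-0.52}
    - {"tx":-126,"ty":31,"tz":0,"roll":-0.56}
    - {"tx":-132,"ty":33,"tz":0,"roll":-0.58}
    - {"tx":-136,"ty":34,"tz":0,"roll":-0.6}
    - {"tx":-137,"ty":34,"tz":0,"roll":-0.6}

```text
t: 9.33
eef_pos: [538.2, -38.8, 186.9]
tcp_rot: [-3.14, -0.0, 1.571]
ft_force: [0.4, -0.4, -2.8]
opening: 0.126
grip_force: 30.0
```

step_arm:
  moves:
    - {"tx":0,"ty":0,"tz":0,"roll":0}
    - {"tx":0,"ty":0,"tz":0,"roll":0}

```text
t: 9.5
eef_pos: [538.6, -38.1, 187.3]
tcp_rot: [-3.141, -0.0, 1.57]
ft_force: [0.7, 0.1, -2.3]
opening: 0.124
grip_force: 30.0
```

```bash
python3 - <<'E'
from cell import env, optics
from h import *
T=optics.read_camera("top");S=optics.read_camera("scene");np.savez("pics/top3.npz",**T);np.savez("pics/scene3.npz",**S)
a=cv2.resize(T["pixels"][130:260,290:430],(560,520),interpolation=cv2.INTER_CUBIC);b=cv2.resize(S["pixels"][60:190,130:260],(520,520))
cv2.imwrite("pics/j3.png",cv2.resize(np.hstack([a,b]),(800,385)))
s=env.state();print(s["eef_pos"],s["tcp_rot"],s["ft_force"],s["moment"],s["joints"])
E
```

```text
[538.78285085 -37.94158032 187.43337012] [-3.14127296e+00 -3.05558365e-05  1.57075233e+00] [-0.86707178 -0.24389661 -3.39220013] [ 0.12878914 -0.0890502  -0.03468681] [-1.92604368e-01  4.02380227e-01  1.79962089e+00 -3.86253059e-05
  9.39911174e-01 -1.92537585e-01]
```

View pics/j3.png

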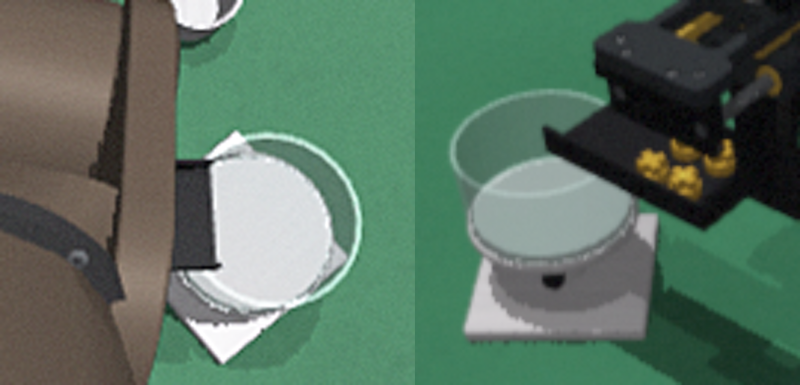

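The tray is level over the near rim with its front edge about 10 mm inside the rim, and all four couplings are still at the rear. Now I lower it to feel for the rim.

step_arm:
  moves:
    - {"tx":0,"ty":0,"tz":3,"roll":0}
    - {"tx":0,"ty":0,"tz":8,"roll":0}
    - {"tx":0,"ty":0,"tz":14,"roll":0}
    - {"tx":0,"ty":0,"tz":20,"roll":0}
    - {"tx":0,"ty":0,"tz":24,"roll":0}
    - {"tx":0,"ty":0,"tz":26,"roll":0}
    - {"tx":0,"ty":0,"tz":26,"roll":0}
    - {"tx":0,"ty":0,"tz":26,"roll":0}

```text
t: 10.27
eef_pos: [538.9, -38.2, 161.5]
tcp_rot: [-3.141, 0.0, 1.571]
ft_force: [0.4, 0.5, -2.7]
opening: 0.124
grip_force: 30.0
```

```bash
cat > m.py <<'E'
from cell import env
s=env.state();print(s["t"],s["eef_pos"].round(1),s["ft_force"].round(2),s["moment"].round(3),s["grip_force"].round(1))
E
python3 m.py; python3 - <<'E'
from cell import optics
from h import *
T=load("top3");S=load("scene3");print(tri(T,(362.2,186),S,(175.6,112.3)))
T=optics.read_camera("top");S=optics.read_camera("scene")
a=cv2.resize(T["pixels"][170:240,340:420],(480,420),interpolation=cv2.INTER_CUBIC);b=cv2.resize(S["pixels"][80:150,150:200],(300,420))
cv2.imwrite("pics/j4.png",np.hstack([a,b]));np.savez("pics/top4.npz",**T);np.savez("pics/scene4.npz",**S)
E
python3 m.py
```

```text
(array([ 569.54328396, -194.39905637,  152.37160002]), np.float64(6.739081152736675))Traceback (most recent call last):
  File "m.py", line 2, in <module>
    s=env.state();print(s["t"],s["eef_pos"].round(1),s["ft_force"].round(2),s["moment"].round(3),s["grip_force"].round(1))
                                                                                                 ^^^^^^^^^^^^^^^^^^^^^
AttributeError: 'float' object has no attribute 'round'
Traceback (most recent call last):
  File "m.py", line 2, in <module>
    s=env.state();print(s["t"],s["eef_pos"].round(1),s["ft_force"].round(2),s["moment"].round(3),s["grip_force"].round(1))
                                                                                                 ^^^^^^^^^^^^^^^^^^^^^
AttributeError: 'float' object has no attribute 'round'
```

View pics/j4.png

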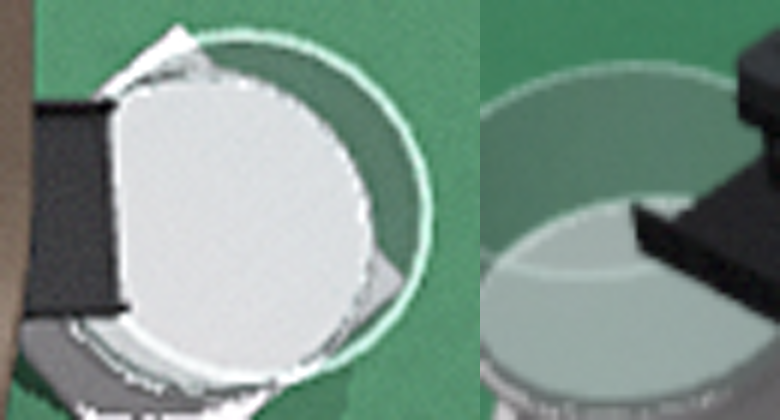

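The picture shows the front edge about 12 mm inside the near rim and just above it. I'll keep lowering in small steps.

```bash
sed -i 's/s\["grip_force"\].round(1)/round(s["grip_force"],1)/' m.py; python3 m.py
```

```text
10.3667 [539.  -38.3 161.8] [ 0.45  0.99 -2.16] [ 0.131 -0.103 -0.006] 30.0
```

step_arm:
  moves:
    - {"tx":0,"ty":0,"tz":1,"roll":0}
    - {"tx":0,"ty":0,"tz":2,"roll":0}
    - {"tx":0,"ty":0,"tz":2,"roll":0}

```text
t: 10.62
eef_pos: [538.8, -38.2, 159.6]
tcp_rot: [3.142, 0.0, 1.571]
ft_force: [-0.2, -0.2, -2.7]
opening: 0.124
grip_force: 30.0
```

```bash
python3 m.py
```

```text
10.6167 [538.8 -38.2 159.6] [-0.16 -0.22 -2.67] [ 0.082 -0.109 -0.041] 30.0
```

step_arm:
  moves:
    - {"tx":0,"ty":0,"tz":1,"roll":0}
    - {"tx":0,"ty":0,"tz":2,"roll":0}
    - {"tx":0,"ty":0,"tz":2,"roll":0}

```text
t: 10.87
eef_pos: [538.8, -38.2, 157.4]
tcp_rot: [-3.141, 0.0, 1.571]
ft_force: [0.5, -0.1, -2.7]
opening: 0.125
grip_force: 30.0
```

```bash
python3 m.py
```

```text
10.8667 [538.8 -38.2 157.4] [ 0.49 -0.12 -2.71] [ 0.129 -0.124 -0.   ] 30.0
```

step_arm:
  moves:
    - {"tx":0,"ty":0,"tz":1,"roll":0}
    - {"tx":0,"ty":0,"tz":2,"roll":0}
    - {"tx":0,"ty":0,"tz":2,"roll":0}

```text
t: 11.12
eef_pos: [538.9, -38.3, 155.6]
tcp_rot: [3.141, 0.0, 1.571]
ft_force: [-0.6, 0.1, -0.1]
opening: 0.125
grip_force: 30.0
```

```bash
python3 m.py
```

```text
11.1167 [538.9 -38.3 155.6] [-0.55  0.11 -0.1 ] [-0.172 -0.04  -0.023] 30.0
```

step_arm:
  moves:
    - {"tx":0,"ty":0,"tz":1,"roll":0}
    - {"tx":0,"ty":0,"tz":2,"roll":0}
    - {"tx":0,"ty":0,"tz":2,"roll":0}

```text
t: 11.37
eef_pos: [538.9, -38.2, 153.7]
tcp_rot: [3.141, 0.0, 1.571]
ft_force: [0.2, 1.7, 2.1]
opening: 0.127
grip_force: 30.0
```

```bash
python3 m.py
```

```text
11.3667 [538.9 -38.2 153.7] [0.16 1.67 2.15] [-0.237 -0.119  0.01 ] 30.0
```

step_arm:
  moves:
    - {"tx":0,"ty":0,"tz":1,"roll":0}
    - {"tx":0,"ty":0,"tz":1,"roll":0}

```text
t: 11.53
eef_pos: [538.9, -38.2, 152.6]
tcp_rot: [3.141, 0.0, 1.571]
ft_force: [1.7, 0.9, 1.4]
opening: 0.123
grip_force: 30.0
```

```bash
python3 m.py
```

```text
11.5333 [538.9 -38.2 152.6] [1.66 0.87 1.44] [-0.214 -0.173  0.044] 30.0
```

Contact came at a TCP height of about 156 mm, so the rim is near z = 125 mm. I'll back off for a lighter rest.

step_arm:
  moves:
    - {"tx":0,"ty":0,"tz":-1,"roll":0}
    - {"tx":0,"ty":0,"tz":-1,"roll":0}

```text
t: 11.7
eef_pos: [538.6, -38.2, 153.5]
tcp_rot: [-3.141, -0.0, 1.571]
ft_force: [-0.5, 1.6, -1.8]
opening: 0.123
grip_force: 30.0
```

```bash
python3 m.py
```

```text
11.7 [538.6 -38.2 153.5] [-0.51  1.57 -1.84] [ 0.138 -0.116 -0.008] 30.0
```

step_arm:
  moves:
    - {"tx":0,"ty":0,"tz":0.5,"roll":0}
    - {"tx":0,"ty":0,"tz":0.5,"roll":0}
    - {"tx":0,"ty":0,"tz":0.5,"roll":0}

```text
t: 11.95
eef_pos: [538.7, -38.3, 153.1]
tcp_rot: [-3.141, 0.0, 1.571]
ft_force: [-0.1, 0.6, -1.2]
opening: 0.125
grip_force: 30.0
```

```bash
python3 m.py
```

```text
11.95 [538.7 -38.3 153.1] [-0.13  0.57 -1.17] [ 0.023 -0.031 -0.035] 30.0
```

Light contact of about 0.7 N. I'll hold it there for a moment.

step_arm:
  moves:
    - {"tx":0,"ty":0,"tz":0,"roll":0}
    - {"tx":0,"ty":0,"tz":0,"roll":0}
    - {"tx":0,"ty":0,"tz":0,"roll":0}
    - {"tx":0,"ty":0,"tz":0,"roll":0}
    - {"tx":0,"ty":0,"tz":0,"roll":0}
    - {"tx":0,"ty":0,"tz":0,"roll":0}
    - {"tx":0,"ty":0,"tz":0,"roll":0}
    - {"tx":0,"ty":0,"tz":0,"roll":0}
    - {"tx":0,"ty":0,"tz":0,"roll":0}
    - {"tx":0,"ty":0,"tz":0,"roll":0}

```text
t: 12.78
eef_pos: [538.8, -38.2, 153.1]
tcp_rot: [3.142, 0.0, 1.571]
ft_force: [-0.4, 0.9, -1.6]
opening: 0.122
grip_force: 30.0
```

```bash
python3 m.py
```

```text
12.7833 [538.8 -38.2 153.1] [-0.37  0.92 -1.58] [-0.066 -0.074 -0.025] 30.0
```

Now I raise the tray and move it forward over the jar, still level.

step_arm:
  moves:
    - {"tx":0,"ty":0,"tz":-3,"roll":0}
    - {"tx":0,"ty":0,"tz":-9,"roll":0}
    - {"tx":-2,"ty":0,"tz":-18,"roll":0}
    - {"tx":-7,"ty":0,"tz":-29,"roll":0}
    - {"tx":-15,"ty":0,"tz":-41,"roll":0}
    - {"tx":-26,"ty":0,"tz":-52,"roll":0}
    - {"tx":-38,"ty":0,"tz":-62,"roll":0}
    - {"tx":-50,"ty":0,"tz":-70,"roll":0}
    - {"tx":-61,"ty":0,"tz":-75,"roll":0}
    - {"tx":-71,"ty":0,"tz":-77,"roll":0}
    - {"tx":-78,"ty":0,"tz":-78,"roll":0}
    - {"tx":-82,"ty":0,"tz":-78,"roll":0}

```text
t: 13.78
eef_pos: [538.7, -121.3, 230.9]
tcp_rot: [-3.141, -0.0, 1.57]
ft_force: [0.6, 0.3, -2.0]
opening: 0.122
grip_force: 30.0
```

step_arm:
  moves:
    - {"tx":0,"ty":0,"tz":0,"roll":0}
    - {"tx":0,"ty":0,"tz":0,"roll":0}
    - {"tx":0,"ty":0,"tz":0,"roll":0}
  grip: 11.75

```text
t: 14.03
eef_pos: [538.7, -119.9, 230.7]
tcp_rot: [-3.141, -0.0, 1.571]
ft_force: [-0.2, 0.2, -1.6]
opening: 0.124
grip_force: 15.1
```

```bash
python3 m.py
```

```text
14.0333 [ 538.7 -119.9  230.7] [-0.16  0.2  -1.63] [ 0.139 -0.095 -0.004] 15.1
```

The grip force is tracking as expected. I'll ease it further in small steps, following the couplings by a brass-colour mask.

```bash
cat > look.py <<'E'
from cell import env,optics
from h import *
s=env.state();print(s["t"],s["eef_pos"].round(1),s["ft_force"].round(2),s["moment"].round(3),round(s["grip_force"],1))
for n,(x0,x1,y0,y1) in(("top",(335,430,150,260)),("scene",(120,260,60,200))):
    im=optics.read_camera(n)["pixels"];h=cv2.cvtColor(im,cv2.COLOR_BGR2HSV)
    m=cv2.inRange(h,(12,110,110),(32,255,255));k=np.zeros_like(m);k[y0:y1,x0:x1]=1;m*=k
    N,_,st,c=cv2.connectedComponentsWithStats(m)
    print(n,[(tuple(c[i].round().astype(int).tolist()),int(st[i,4])) for i in range(1,N) if st[i,4]>3])
    b=((im.max(2)<55)*k).astype(np.uint8);ys,xs=np.nonzero(b)
    if len(xs): print("  black left/right end",xs.min(),ys[xs==xs.min()].mean().round(),xs.max(),ys[xs==xs.max()].mean().round(),"lowest",xs[ys==ys.max()].mean().round(),ys.max())
    cv2.imwrite(f"pics/look_{n}.png",im)
E
python3 look.py
```

```text
14.0333 [ 538.7 -119.9  230.7] [-0.16  0.2  -1.63] [ 0.139 -0.095 -0.004] 15.1
top []
  black left/right end 335 202.0 425 150.0 lowest 416.0 241
scene [((185, 70), 57), ((195, 73), 43), ((177, 79), 113), ((196, 78), 8), ((183, 86), 10)]
  black left/right end 137 66.0 251 155.0 lowest 226.0 175
```

step_arm:
  moves:
    - {"tx":0,"ty":0,"tz":0,"roll":0}
    - {"tx":0,"ty":0,"tz":0,"roll":0}
    - {"tx":0,"ty":0,"tz":0,"roll":0}
  grip: 11.8

```text
t: 14.38
eef_pos: [538.8, -120.0, 231.1]
tcp_rot: [-3.142, 0.0, 1.571]
ft_force: [-0.5, 0.9, -2.1]
opening: 0.124
grip_force: 12.1
```

```bash
python3 look.py
```

```text
14.3833 [ 538.8 -120.   231.1] [-0.49  0.93 -2.14] [ 0.093 -0.121 -0.031] 12.1
top []
  black left/right end 336 201.0 425 152.0 lowest 413.0 242
scene [((185, 70), 57), ((195, 73), 40), ((172, 76), 41), ((196, 78), 12), ((183, 81), 58), ((172, 81), 7), ((183, 86), 7)]
  black left/right end 137 66.0 253 155.0 lowest 226.0 175
```

step_arm:
  moves:
    - {"tx":0,"ty":0,"tz":0,"roll":0}
    - {"tx":0,"ty":0,"tz":0,"roll":0}
    - {"tx":0,"ty":0,"tz":0,"roll":0}
  grip: 11.84

```text
t: 14.73
eef_pos: [538.8, -120.3, 231.1]
tcp_rot: [3.142, 0.0, 1.571]
ft_force: [0.1, -0.5, -1.7]
opening: 0.124
grip_force: 9.7
```

```bash
python3 look.py
```

```text
14.7333 [ 538.8 -120.3  231.1] [ 0.1  -0.54 -1.69] [ 0.114 -0.099  0.007] 9.7
top []
  black left/right end 335 200.0 425 154.0 lowest 414.0 242
scene [((184, 70), 55), ((194, 73), 42), ((172, 76), 39), ((196, 78), 12), ((182, 81), 59), ((172, 81), 7), ((183, 86), 8)]
  black left/right end 137 66.0 252 155.0 lowest 226.0 175
```

step_arm:
  moves:
    - {"tx":0,"ty":0,"tz":0,"roll":0}
    - {"tx":0,"ty":0,"tz":0,"roll":0}
    - {"tx":0,"ty":0,"tz":0,"roll":0}
  grip: 11.88

```text
t: 15.08
eef_pos: [538.8, -120.2, 231.1]
tcp_rot: [3.142, 0.0, 1.571]
ft_force: [0.4, 0.5, -1.6]
opening: 0.123
grip_force: 7.2
```

```bash
python3 look.py; python3 -c "
import cv2,numpy as np
a=cv2.imread('pics/look_top.png')[130:260,310:440];b=cv2.imread('pics/look_scene.png')[20:150,120:250]
cv2.imwrite('pics/j5.png',cv2.resize(np.hstack([a,b]),(800,400),interpolation=cv2.INTER_CUBIC))"
```

```text
15.0833 [ 538.8 -120.2  231.1] [ 0.38  0.49 -1.55] [ 0.147 -0.119 -0.017] 7.2
top []
  black left/right end 335 200.0 425 154.0 lowest 414.0 242
scene [((193, 101), 25), ((182, 108), 7)]
  black left/right end 167 118.0 251 155.0 lowest 226.0 175
```

View pics/j5.png

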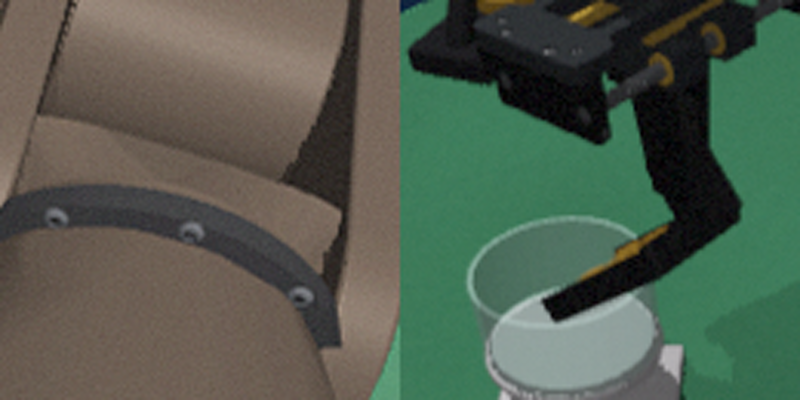

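The scene view shows the tray swung front-down with its lip inside the jar mouth (scene pixel 168.7,119). The couplings are still aboard, seen at (193,101). I'll locate the lip from those pixels.

```bash
python3 - <<'E'
from h import *
S=load("scene0")
for p in((168.7,119),(173,124.5),(227,90)):
    c,u=ray(S,p);print(c+u*(574-c[0])/u[0])
E
```

```text
[ 574.         -208.54170714  131.89152552]
[ 574.         -198.82242344  123.15328129]
[574.         -49.4209588  261.21556891]
```

step_arm:
  moves:
    - {"tx":0,"ty":0,"tz":0,"roll":0}
  grip: 10

```text
t: 15.27
eef_pos: [538.9, -120.3, 231.2]
tcp_rot: [3.141, 0.0, 1.571]
ft_force: [0.0, -0.4, -0.5]
opening: 0.124
grip_force: 30.0
```

```bash
python3 look.py
```

```text
15.2667 [ 538.9 -120.3  231.2] [ 0.03 -0.44 -0.51] [-0.077 -0.203  0.011] 30.0
top []
  black left/right end 335 199.0 425 154.0 lowest 414.0 242
scene [((165, 113), 28), ((159, 121), 64)]
  black left/right end 166 118.0 251 155.0 lowest 226.0 175
```

step_arm:
  moves:
    - {"tx":0,"ty":0,"tz":0,"roll":0}
    - {"tx":0,"ty":0,"tz":0,"roll":0}
    - {"tx":0,"ty":0,"tz":0,"roll":0}

```text
t: 15.62
eef_pos: [538.9, -120.3, 231.2]
tcp_rot: [3.141, 0.0, 1.571]
ft_force: [0.1, -0.3, -1.1]
opening: 0.123
grip_force: 30.0
```

```bash
python3 look.py
```

```text
15.6167 [ 538.9 -120.3  231.2] [ 0.15 -0.33 -1.07] [-0.118 -0.193  0.032] 30.0
top []
  black left/right end 335 200.0 425 154.0 lowest 414.0 242
scene [((159, 118), 96)]
  black left/right end 166 118.0 251 155.0 lowest 226.0 175
```

step_arm:
  moves:
    - {"tx":0,"ty":0,"tz":-4,"roll":0}
    - {"tx":0,"ty":0,"tz":-12,"roll":0}
    - {"tx":0,"ty":0,"tz":-24,"roll":0}
    - {"tx":0,"ty":0,"tz":-36,"roll":0}
    - {"tx":0,"ty":0,"tz":-48,"roll":0}
    - {"tx":0,"ty":0,"tz":-56,"roll":0}
    - {"tx":0,"ty":0,"tz":-60,"roll":0}
    - {"tx":0,"ty":0,"tz":-60,"roll":0}

```text
t: 16.38
eef_pos: [539.0, -120.3, 292.1]
tcp_rot: [3.14, 0.001, 1.571]
ft_force: [0.7, -0.5, -1.2]
opening: 0.125
grip_force: 30.0
```

```bash
python3 look.py; python3 -c "
import cv2
b=cv2.imread('pics/look_scene.png')[20:160,110:260]
cv2.imwrite('pics/j6.png',cv2.resize(b,(640,600),interpolation=cv2.INTER_CUBIC))"
```

```text
16.3833 [ 539.  -120.3  292.1] [ 0.74 -0.47 -1.24] [-0.004 -0.108  0.03 ] 30.0
top []
  black left/right end 335 167.0 429 190.0 lowest 429.0 247
scene [((159, 118), 92), ((173, 116), 37), ((173, 120), 6)]
  black left/right end 160 91.0 252 157.0 lowest 230.0 170
```

View pics/j6.png

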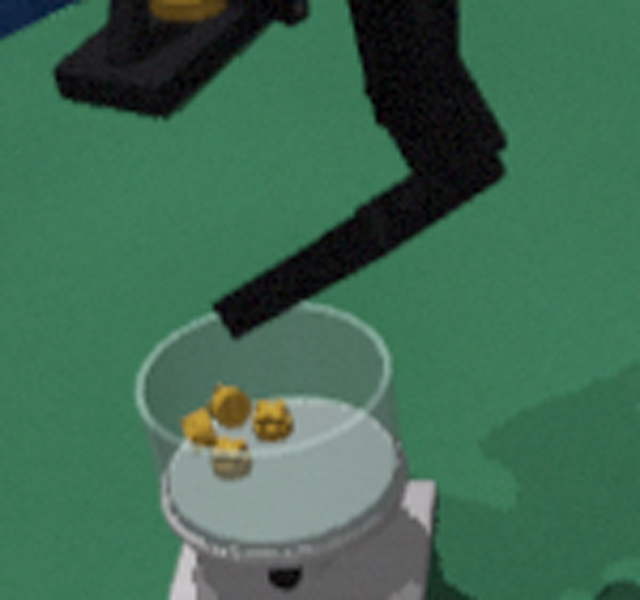

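All four couplings are in the jar: they show at crop pixels (230,405), (200,428), (272,420) and (231,460), and the tray is empty. Now I carry the tray back over clear bench.

step_arm:
  moves:
    - {"tx":4,"ty":0,"tz":0,"roll":0}
    - {"tx":14,"ty":0,"tz":0,"roll":0}
    - {"tx":30,"ty":0,"tz":0,"roll":0}
    - {"tx":52,"ty":0,"tz":0,"roll":0}
    - {"tx":78,"ty":0,"tz":0,"roll":0}
    - {"tx":106,"ty":0,"tz":0,"roll":0}
    - {"tx":134,"ty":0,"tz":0,"roll":0}
    - {"tx":162,"ty":0,"tz":0,"roll":0}
    - {"tx":190,"ty":0,"tz":5,"roll":0}
    - {"tx":214,"ty":0,"tz":15,"roll":0}
    - {"tx":232,"ty":0,"tz":30,"roll":0}
    - {"tx":242,"ty":0,"tz":48,"roll":0}

```text
t: 17.48
eef_pos: [538.4, 124.6, 242.9]
tcp_rot: [3.141, -0.0, 1.573]
ft_force: [0.6, -0.1, -1.2]
opening: 0.123
grip_force: 30.0
```

step_arm:
  moves:
    - {"tx":3,"ty":0,"tz":18,"roll":0}
    - {"tx":3,"ty":0,"tz":36,"roll":0}
    - {"tx":3,"ty":0,"tz":54,"roll":0}
    - {"tx":3,"ty":0,"tz":70,"roll":0}
    - {"tx":3,"ty":0,"tz":83,"roll":0}
    - {"tx":3,"ty":0,"tz":92,"roll":0}
    - {"tx":3,"ty":0,"tz":98,"roll":0}
    - {"tx":3,"ty":0,"tz":101,"roll":0}
    - {"tx":3,"ty":0,"tz":101,"roll":0}
    - {"tx":3,"ty":0,"tz":101,"roll":0}

```text
t: 18.32
eef_pos: [539.0, 124.9, 142.6]
tcp_rot: [3.141, 0.0, 1.571]
ft_force: [0.4, 0.1, -0.8]
opening: 0.121
grip_force: 30.0
```

```bash
python3 m.py; python3 - <<'E'
from cell import optics
from h import *
S=optics.read_camera("scene");np.savez("pics/s7.npz",**S);cv2.imwrite("pics/s7.png",S["pixels"])
T=optics.read_camera("top");cv2.imwrite("pics/t7.png",T["pixels"])
im=S["pixels"];print(proj(S,[574,125-89,20]),proj(S,[574,36,0]),proj(S,[574,125,154]))
p=proj(S,[574,36,5]).astype(int)
b=(im.max(2)<50).astype(np.uint8)
sub=b[p[1]-24:p[1]+24,p[0]-30:p[0]+30]
for r in sub[::3]: print(''.join('#' if v else '.' for v in r))
E
```

```text
18.3167 [539.  124.9 142.6] [ 0.42  0.05 -0.79] [ 0.049 -0.06   0.022] 30.0
[270.27279815 215.4509722 ] [270.15854147 222.01894745] [317.71670489 188.18194682]
.............................................###############
..........................................##################
.......................................#####################
...........................#################################
.............................###############################
..............................##############################
............................................................
............................................................
............................................................
............................................................
............................................................
............................................................
............................................................
............................................................
............................................................
............................................................
```

step_arm:
  moves:
    - {"tx":0,"ty":0,"tz":6,"roll":0}
    - {"tx":0,"ty":0,"tz":14,"roll":0}
    - {"tx":0,"ty":0,"tz":20,"roll":0}
    - {"tx":0,"ty":0,"tz":24,"roll":0}
    - {"tx":0,"ty":0,"tz":25,"roll":0}
    - {"tx":0,"ty":0,"tz":25,"roll":0}
  grip: 11.8

```text
t: 18.92
eef_pos: [538.6, 124.7, 116.5]
tcp_rot: [-3.141, 0.0, 1.571]
ft_force: [1.1, -0.0, -0.6]
opening: 0.126
grip_force: 12.1
```

```bash
python3 m.py; python3 -c "
from math import sqrt
f=lambda h:sqrt(160.4**2-h*h)
for z in(112,105,98,90,80,70,60,50,40,34,30,28): print(z,round(f(z+18.8)-f(130.8),1))"
```

```text
18.9167 [538.6 124.7 116.5] [ 1.09 -0.04 -0.57] [ 0.084 -0.093 -0.027] 12.1
112 0.0
105 9.1
98 17.1
90 25.0
80 33.5
70 40.7
60 46.9
50 52.1
40 56.4
34 58.6
30 60.0
28 60.6
```

step_arm:
  moves:
    - {"tx":0,"ty":0,"tz":2.5,"roll":0}
    - {"tx":0,"ty":0,"tz":5,"roll":0}
    - {"tx":3,"ty":0,"tz":7.5,"roll":0}
    - {"tx":6,"ty":0,"tz":10,"roll":0}
    - {"tx":9,"ty":0,"tz":12.5,"roll":0}
    - {"tx":12,"ty":0,"tz":15,"roll":0}

```text
t: 19.42
eef_pos: [538.9, 137.1, 101.9]
tcp_rot: [3.141, 0.0, 1.571]
ft_force: [1.0, 1.0, 0.4]
opening: 0.124
grip_force: 12.0
```

```bash
python3 m.py
```

```text
19.4167 [538.9 137.1 101.9] [0.95 0.99 0.38] [-0.208 -0.308  0.034] 12.0
```

Soft contact with the bench. I'll continue the levelling arc.

step_arm:
  moves:
    - {"tx":4,"ty":0,"tz":4,"roll":0}
    - {"tx":8,"ty":0,"tz":8,"roll":0}
    - {"tx":12,"ty":0,"tz":12,"roll":0}
    - {"tx":15,"ty":0,"tz":16,"roll":0}
    - {"tx":19,"ty":0,"tz":20,"roll":0}
    - {"tx":22,"ty":0,"tz":24,"roll":0}
    - {"tx":25,"ty":0,"tz":28,"roll":0}
    - {"tx":28,"ty":0,"tz":32,"roll":0}
    - {"tx":30,"ty":0,"tz":36,"roll":0}
    - {"tx":33,"ty":0,"tz":40,"roll":0}

```text
t: 20.25
eef_pos: [538.8, 169.9, 61.7]
tcp_rot: [-3.141, 0.0, 1.571]
ft_force: [0.5, -0.0, 0.3]
opening: 0.128
grip_force: 11.9
```

```bash
python3 m.py
```

```text
20.25 [538.8 169.9  61.7] [ 0.5  -0.01  0.3 ] [-0.279 -0.103 -0.009] 11.9
```

step_arm:
  moves:
    - {"tx":2,"ty":0,"tz":4,"roll":0}
    - {"tx":4,"ty":0,"tz":8,"roll":0}
    - {"tx":6,"ty":0,"tz":12,"roll":0}
    - {"tx":8,"ty":0,"tz":16,"roll":0}
    - {"tx":10,"ty":0,"tz":20,"roll":0}
    - {"tx":11,"ty":0,"tz":23,"roll":0}
    - {"tx":12,"ty":0,"tz":26,"roll":0}
    - {"tx":13,"ty":0,"tz":29,"roll":0}
    - {"tx":13,"ty":0,"tz":30,"roll":0}
    - {"tx":13,"ty":0,"tz":30,"roll":0}

```text
t: 21.08
eef_pos: [538.7, 182.8, 31.8]
tcp_rot: [-3.141, 0.0, 1.571]
ft_force: [-0.1, 0.7, -1.6]
opening: 0.126
grip_force: 11.9
```

```bash
python3 m.py
```

```text
21.0833 [538.7 182.8  31.8] [-0.13  0.7  -1.6 ] [ 0.043 -0.076 -0.03 ] 11.9
```

step_arm:
  moves:
    - {"tx":0,"ty":0,"tz":1,"roll":0}
    - {"tx":0,"ty":0,"tz":2,"roll":0}
    - {"tx":0,"ty":0,"tz":2,"roll":0}

```text
t: 21.33
eef_pos: [538.8, 182.7, 30.1]
tcp_rot: [3.141, 0.0, 1.571]
ft_force: [-0.2, 0.6, 0.3]
opening: 0.128
grip_force: 11.9
```

```bash
python3 m.py
```

```text
21.3333 [538.8 182.7  30.1] [-0.23  0.57  0.32] [-0.206 -0.151  0.031] 11.9
```

step_arm:
  moves:
    - {"tx":0,"ty":0,"tz":1,"roll":0}
    - {"tx":0,"ty":0,"tz":1,"roll":0}

```text
t: 21.5
eef_pos: [538.9, 182.9, 29.5]
tcp_rot: [3.141, -0.0, 1.571]
ft_force: [-0.3, 2.3, 3.6]
opening: 0.125
grip_force: 11.9
```

```bash
python3 m.py
```

```text
21.5 [538.9 182.9  29.5] [-0.29  2.31  3.61] [ 0.195  0.125 -0.024] 11.9
```

The rear now bears too, with about 4–5 N on the bench, so the tray is flat. I release and retreat upward.

step_arm:
  moves:
    - {"tx":0,"ty":0,"tz":0,"roll":0}
    - {"tx":0,"ty":0,"tz":0,"roll":0}
    - {"tx":0,"ty":0,"tz":0,"roll":0}
    - {"tx":0,"ty":0,"tz":0,"roll":0}
  grip: 14

```text
t: 21.83
eef_pos: [538.8, 182.7, 29.0]
tcp_rot: [-3.142, 0.0, 1.571]
ft_force: [-0.7, -0.0, 0.3]
opening: 0.149
grip_force: 0.0
```

step_arm:
  moves:
    - {"tx":0,"ty":0,"tz":0,"roll":0}
    - {"tx":0,"ty":0,"tz":0,"roll":0}
    - {"tx":0,"ty":0,"tz":0,"roll":0}
    - {"tx":0,"ty":0,"tz":0,"roll":0}
    - {"tx":0,"ty":0,"tz":0,"roll":0}
    - {"tx":0,"ty":0,"tz":0,"roll":0}
  grip: 50

```text
t: 22.33
eef_pos: [538.8, 182.8, 29.1]
tcp_rot: [3.142, 0.0, 1.571]
ft_force: [0.6, -0.3, 0.2]
opening: 0.498
grip_force: 0.0
```

step_arm:
  moves:
    - {"tx":0,"ty":0,"tz":-5,"roll":0}
    - {"tx":0,"ty":0,"tz":-15,"roll":0}
    - {"tx":0,"ty":0,"tz":-35,"roll":0}
    - {"tx":0,"ty":0,"tz":-65,"roll":0}
    - {"tx":0,"ty":0,"tz":-100,"roll":0}
    - {"tx":0,"ty":0,"tz":-135,"roll":0}
    - {"tx":0,"ty":0,"tz":-165,"roll":0}
    - {"tx":0,"ty":0,"tz":-185,"roll":0}
    - {"tx":0,"ty":0,"tz":-190,"roll":0}
    - {"tx":0,"ty":0,"tz":-190,"roll":0}

```text
t: 23.17
eef_pos: [539.1, 182.9, 221.1]
tcp_rot: [3.138, -0.001, 1.571]
ft_force: [0.3, 0.2, 0.7]
opening: 0.527
grip_force: 0.0
```

```bash
python3 m.py; python3 - <<'E'
from cell import optics
from h import *
S=optics.read_camera("scene");im=S["pixels"];h=cv2.cvtColor(im,cv2.COLOR_BGR2HSV)
m=cv2.inRange(h,(12,110,110),(32,255,255));N,_,st,c=cv2.connectedComponentsWithStats(m[90:200,120:260])
print("brass",[((c[i]+[120,90]).round().tolist(),int(st[i,4])) for i in range(1,N)])
# expected tray corner pixels (flat) vs darkness just inside/outside
for P in([574,30,0],[574,160,0],[504,30,0]): print(P,proj(S,P).round(1))
x0,y0=proj(S,[574,100,0]).astype(int)
for r in (im.max(2)<50)[y0-50:y0+40:4,x0-60:x0+70:2]: print(''.join('#' if v else '.' for v in r))
a=load("scene0")["pixels"]; r=lambda i:cv2.inRange(cv2.cvtColor(i,cv2.COLOR_BGR2HSV),(0,180,120),(5,255,255))
for i in(a,im): q=np.argwhere(r(i)>0);print("screwdriver",len(q),q.mean(0))
E
```

```text
23.1667 [539.1 182.9 221.1] [0.32 0.2  0.73] [ 0.    -0.083 -0.036] 0.0
brass [([161.0, 117.0], 122), ([173.0, 117.0], 51)]
[574, 30, 0] [267.6 220.5]
[574, 160, 0] [326.2 255.4]
[504, 30, 0] [288.5 198.5]
.................................................................
.................................................................
..........................###....................................
.........................#######.................................
.......................#############.............................
.....................###################.........................
...................########################......................
................###############################..................
................###################################..............
...................####################################..........
.......................###################################.......
..........................####################################...
.............................####################################
.................................###############################.
....................................##############..############.
.......................................#########.......########..
...........................................####............###...
.................................................................
.................................................................
.................................................................
.................................................................
.................................................................
.................................................................
screwdriver 918 [348.79084967 286.50108932]
screwdriver 945 [349.02222222 286.50582011]
```

```bash
python3 -c "
from cell import env
print(env.job_done())"
```

```text
the job is handed in; nothing more can be done
None
```

I handed in the job at about 23 s: all four couplings are in the jar, and the tray is flat on the bench, clear of the stand and released. While feeling for the rim I overshot by about 3 mm, which pressed the lip with about 4 N (limit 8 N) and likely nudged the front up slightly, before I backed off to a light rest of about 1 N.

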